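# Get the beaker out from behind the bottles and onto the stirrer

### The arm

A 6-joint arm with a two-finger parallel gripper is mounted at the origin on a cart in front of the work surface, level with it; the furniture and walls round the work are solid. World frame = base frame: x ahead of the robot, y to its left, z up, the work surface at z = 0. Lengths are in mm, angles in rad, forces in N, time in s.
With the tool pointing down it reaches from about 350 to 875 mm from the base axis. Payload 4.2 kg.
Tool frame: the origin (TCP) lies at the very end of the fingers, on their centre line; the grasp point (between the pads) lies 19 mm behind it; z points along the fingers, y is the line along which they close (so a half turn about z gives the same grasp; the last joint's range is limited). The gripper opens to 87 mm and grips with 3 to 60 N. Pads are 19 mm wide; open, the fingers measure 117 mm over their backs; the gripper's body (75 mm by 190 mm) begins 51 mm behind the grasp point.
Start: joints at [1.483, 0.385, 0.008, 0, -1.194, -0.259], TCP at [212.398, 587.781, 222.55] pointing down, gripper open.
Joint ranges: [-3.14, 3.14], [-1.21, 2.06], [-1.07, 1.41], [-3.16, 2.05], [-2.99, -0.16], [-3.1, 3.1]. Speed limits (rad/s): [2.79, 2.79, 3.14, 3.14, 3.14, 3.14].

### API

Orientations are given as a unit quaternion [w, x, y, z].
In Python, from station import * gives the robot as it stands. The module is installed in compiled form; this text tells all that it offers. Calls block until the motion is done:
- reach(position, orientation): joint-space move of the TCP to a pose.
- move_linear(position, frame=None, max_speed=150, guard=None): straight line of the TCP; frame=None keeps the orientation; max_speed is the mean speed in mm/s. With guard (N) it stops when the force on the tool has changed by that much, and returns True; else False.
- movej(angles): joint-space move.
- set_gripper(opening, grip_force=None): finger opening in mm; grip_force is the grip in N (None keeps the last); returns when the fingers have stopped.
- pause(seconds).
- inverse_kinematics(position, orientation): joint angles nearest the present ones, or None.
- get_obs(): the state.
- get_image(name): name is "side" or "top" or "wrist"; returns the picture (384x512x3 uint8, red, green, blue); there is no depth.
- camera_params(name): a dict with "camera_matrix" (3x3 intrinsics, pixels), "distortion" ([k1, k2, p1, p2, k3] as OpenCV has them; the pictures are not rectified), "rvec" (rotation vector, rad) and "tvec" (3), from world to camera coordinates, as OpenCV has them; the wrist camera has in their place "tool_from_camera" (4x4, takes a point from camera to tool coordinates, whose origin is the TCP and whose axes are the flange's). Camera axes: x right, y down, z forward; pixel columns grow to the right and rows downward; lengths in mm; the calibration is good to about 2 mm. A picture is of the moment at which its call begins: read the wrist's pose just before it. camera_params takes no time and is no camera call.
A pose or a line that the arm cannot do raises MotionError and nothing moves.
- hand_in(): hands the job in; it is judged then, once.
The state is a dict: "time_s": time; "qpos": joint angles; "qd": joint speeds; "joint_torque": joint torques, N m; "eef_pos": TCP position; "tool_rot": TCP orientation; "contact_force": force on the tool from outside, world axes, zero at the start; "torque": the same for the moment, N m; "opening": finger opening in mm; "grip_force": force on a finger pad.
Only numpy, scipy, OpenCV 4.12 (cv2) and the standard library are available. Lean on these libraries where they do the work, as an engineer would, in place of code of your own. Each camera call takes 0.05 s, during which the arm holds its last target. There are 200 camera calls.

### The job

Move the small glass beaker from the back of the blue board to the stirrer: first clear the three bottles that stand round it out of the way onto the green mat, all three together, then stand the beaker in the middle of the stirrer's round plate, and only then put each bottle back exactly where it stood on the board. Keep the beaker and bottles upright and leave everything else on the bench alone.

Things in the scene. Friction and masses are not known exactly. Their poses are not given: they have to be found in the camera images.
- sample_bottle: Square clear plastic sample bottle with a round white screw cap (fixed on), 62 x 62 mm across the flats, 142 mm tall; the cap is 48 mm across, from 118 to 142 mm above the base, over sloping shoulders; up to 0.23 kg. Origin at the centre of its base, z up. Starts in one of the three outer places on the board. It can be taken by the cap from above, or across the flats.
- dropper_bottle: Small round amber dropper bottle with a black collar and black bulb, 102 mm tall: body 33 mm across up to 70 mm, collar 24 mm across up to 77 mm, bulb 13 mm across above that; up to 0.09 kg. Origin at the centre of its base, z up. Starts in one of the three outer places on the board.
- amber_bottle: Round amber glass bottle with an orange cap (fixed on), 58 mm across, 132 mm tall; the cap is 27 mm across, from 116 to 132 mm above the base; straight body up to 77 mm, shoulders slope in to 105 mm; up to 0.26 kg. Origin at the centre of its base, z up. Starts in one of the three outer places on the board.
- beaker: Small empty glass beaker, 70 mm tall, wall about 50 mm across outside, flared rim 58 mm across with a spout; open at the top; up to 0.12 kg. Origin at the centre of its base, z up. Starts in the back place on the board, with the three bottles to its left, to its right and in front.
- board: Fixed blue bottle board, 156 mm along its x by 276 mm along its y, 4 mm thick, flat, no rim. Origin at the centre of its underside; x away from the robot, y to the left. White rings 60 mm across mark the places: bottles in any order at (x, y) = (34, 92), (34, -92), (-34, 0) mm, beaker at (34, 0) mm, to within a few mm. Board, mat and stirrer lie side by side in any order.
- mat: Fixed flat green mat, 190 x 190 mm, 3 mm thick, empty: the side area for the bottles. Origin at the centre of its underside, x away from the robot, z up.
- stirrer: Fixed white magnetic stirrer with a round aluminium plate 100 mm across whose top is 50 mm above the bench; the white housing (42 mm high) reaches 98 mm towards the robot (with a black knob there, to 110 mm), 66 mm away from it and 55 mm to each side of the plate's centre. Origin on the bench straight below the centre of the plate, z up.
- kitchen_timer: Bystander: grey timer, 58 x 58 x 18 mm, loose on the bench to the left of the stirrer. Origin at the centre of its underside. To be left alone.
- battery: Bystander: red and white battery cell, 15 mm across, 50 mm tall, standing loose on the bench to the right of the stirrer. Origin at the centre of its base. To be left alone.
- dish: Bystander: open aluminium dish, 64 mm across, 21 mm high, loose at the back of the bench. Origin at the centre of its base. To be left alone.

How it is judged (in metres and radians):
On the way, in this order (a step that is already met when the one before it is completed fails the run):
1. all three bottles stand upright on the green mat, let go (angle between each of sample_bottle, dropper_bottle, amber_bottle's own z axis and vertical below 0.1 rad and height (world z) of each of sample_bottle, dropper_bottle, amber_bottle below 0.008 m and linear speed of each of sample_bottle, dropper_bottle, amber_bottle below 0.03 m/s and contact force between each of sample_bottle, dropper_bottle, amber_bottle and the fingers below 0.1 N and x of sample_bottle in the frame of mat between -0.095 and 0.095 m and y of sample_bottle in the frame of mat between -0.095 and 0.095 m and x of dropper_bottle in the frame of mat between -0.095 and 0.095 m and y of dropper_bottle in the frame of mat between -0.095 and 0.095 m and x of amber_bottle in the frame of mat between -0.095 and 0.095 m and y of amber_bottle in the frame of mat between -0.095 and 0.095 m), for 0.2 s.
2. the beaker stands in the middle of the stirrer's plate, let go, the bottles still on the mat (all of step 1 and horizontal distance between beaker and stirrer below 0.015 m and z of beaker in the frame of stirrer between 0.046 and 0.056 m and angle between beaker's own z axis and vertical below 0.1 rad and linear speed of beaker below 0.03 m/s and contact force between beaker and the fingers below 0.1 N), for 0.2 s.
At the end, for the whole second after the job is handed in: The beaker stands upright on the stirrer's plate, its centre within 15 mm of the plate's centre; each of the three bottles stands upright on the board within 15 mm of where it stood at the start; all are let go and at rest (horizontal distance between beaker and stirrer below 0.015 m and z of beaker in the frame of stirrer between 0.046 and 0.056 m and angle between each of beaker, sample_bottle, dropper_bottle, amber_bottle's own z axis and vertical below 0.1 rad and linear speed of each of beaker, sample_bottle, dropper_bottle, amber_bottle below 0.03 m/s and contact force between each of beaker, sample_bottle, dropper_bottle, amber_bottle and the fingers below 0.1 N and distance of each of sample_bottle, dropper_bottle, amber_bottle from where it was at the start of the episode below 0.015 m); the robot touches nothing.
It fails at once if the beaker or a bottle is tipped (more than about 35 degrees) (angle between any of sample_bottle, dropper_bottle, amber_bottle, beaker's own z axis and vertical above 0.6 rad).
It fails at once if the timer, battery or dish is shifted (more than 20 mm) or the battery knocked over (distance of any of kitchen_timer, battery, dish from where it was at the start of the episode above 0.02 m or angle between battery's own z axis and vertical above 0.5 rad).
It also fails if it takes over 138 s, if anything falls off the work surface, if the arm or the gripper's body presses on something with over 40 N, if the wrist force passes 120 N, or if a joint passes its speed limit or range.

## Working session

There is one attempt and no reset: what is moved stays moved. The work goes in short steps, each a Python script; the robot and the scene stay as the last script left them, time stands still between calls to the robot, and variables do not carry over. Pictures are saved under pics/ and viewed, at most 14 in all, crops included, and the job is handed in when it is done.

```bash
mkdir -p pics; python3 - <<'E'
from station import *
import cv2
for n in("top","side"):
    im=get_image(n); cv2.imwrite(f"pics/{n}0.png",im[:,:,::-1])
    p=camera_params(n); print(n,p)
print(camera_params("wrist")); o=get_obs(); print(o)
E
```

```text
top {'camera_matrix': array([[437.70711074,   0.        , 258.8662123 ],
       [  0.        , 437.70711074, 189.48283848],
       [  0.        ,   0.        ,   1.        ]]), 'distortion': array([-0.06189002,  0.        ,  0.        ,  0.        ,  0.        ]), 'rvec': array([ 2.08785965, -2.14179665,  0.22256392]), 'tvec': array([   6.76814319,  600.8289421 , 1436.18561326])}
side {'camera_matrix': array([[405.99331125,   0.        , 252.9646019 ],
       [  0.        , 405.99331125, 189.47386075],
       [  0.        ,   0.        ,   1.        ]]), 'distortion': array([0.0422805, 0.       , 0.       , 0.       , 0.       ]), 'rvec': array([ 2.07003114, -0.3516637 ,  0.22276261]), 'tvec': array([-567.68936325,  137.00494407, 1115.89402938])}
{'camera_matrix': array([[322.19864037,   0.        , 256.25255789],
       [  0.        , 322.19864037, 190.9702946 ],
       [  0.        ,   0.        ,   1.        ]]), 'distortion': array([0.01121035, 0.        , 0.        , 0.        , 0.        ]), 'tool_from_camera': array([[ 6.00824279e-04, -9.66224864e-01, -2.57699732e-01,
        
[... 272 characters left out ...]
)}
{'time_s': 0.1, 'qpos': array([ 1.48258999e+00,  3.85479497e-01,  6.79245665e-03, -4.30251496e-04,
       -1.19401952e+00, -2.58624771e-01]), 'qd': array([-0.00158927, -0.00150728,  0.00373425,  0.0025431 ,  0.00063377,
        0.00025058]), 'joint_torque': array([-2.92177947e-04, -3.91692817e+01,  1.87933195e+01,  4.23181906e+00,
        1.34385796e-02, -7.55281644e-05]), 'eef_pos': array([212.23857495, 587.2960575 , 221.58152948]), 'tool_rot': array([ 9.68669840e-04,  9.84987005e-01, -1.72625742e-01, -1.17948315e-04]), 'contact_force': array([ 0.20664385,  0.34590788, -0.16475381]), 'torque': array([ 0.00978808,  0.00932221, -0.01303719]), 'grip_force': 0.0, 'opening': 87.0792611044899}
```

View pics/top0.png

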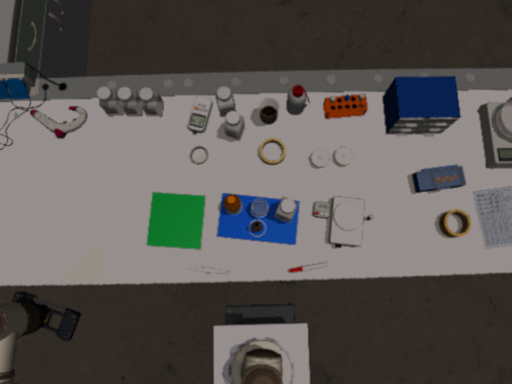

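View pics/side0.png

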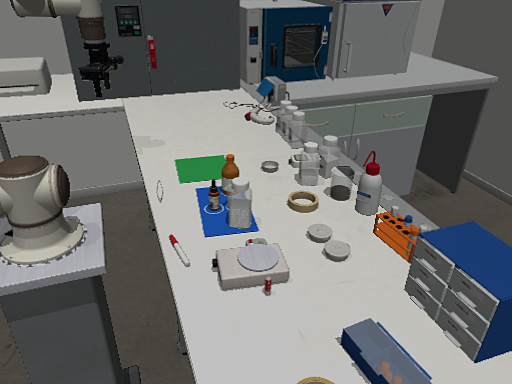

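Top view: the mat is at (176,220), the board at (259,218) and the stirrer at (348,220). The amber bottle is left (232,204), the sample bottle right (286,209), the dropper in front (257,227) and the beaker at (260,207). The side view agrees. Next I'll get rough positions from the top camera, then look with the wrist camera.

```bash
cat > h.py <<'E'
from station import *
import numpy as np, cv2
from scipy.spatial.transform import Rotation as R
def q(yaw=0.): return [0,np.cos(yaw/2),np.sin(yaw/2),0]
def cam(name,obs=None):
    p=camera_params(name); K,D=p["camera_matrix"],p["distortion"]
    if name=="wrist":
        o=obs or get_obs(); w=o["tool_rot"]
        T=np.eye(4); T[:3,:3]=R.from_quat([w[1],w[2],w[3],w[0]]).as_matrix(); T[:3,3]=o["eef_pos"]
        T=T@p["tool_from_camera"]; return K,D,T[:3,:3],T[:3,3]
    M=cv2.Rodrigues(p["rvec"])[0]; return K,D,M.T,-M.T@p["tvec"]
def rays(c,uv):
    n=cv2.undistortPoints(np.array(uv,float).reshape(-1,1,2),c[0],c[1])[:,0]
    return (c[2]@np.c_[n,np.ones(len(n))].T).T
def onplane(c,uv,z):
    d=rays(c,uv); return c[3]+d*((z-c[3][2])/d[:,2])[:,None]
def tri(obs):  # list of (cam,uv) -> least squares point
    A=np.zeros((3,3));b=np.zeros(3)
    for c,uv in obs:
        d=rays(c,[uv])[0]; d/=np.linalg.norm(d); P=np.eye(3)-np.outer(d,d); A+=P;b+=P@c[3]
    return np.linalg.solve(A,b)
def snap(n,f):
    c=cam(n,get_obs() if n=="wrist" else None); im=get_image(n)[:,:,::-1].copy()
    np.savez("pics/"+f+".npz",K=c[0],D=c[1],R=c[2],t=c[3]); cv2.imwrite("pics/"+f+".png",im); return im,c
def load(f):
    z=np.load("pics/"+f+".npz"); return cv2.imread("pics/"+f+".png"),(z["K"],z["D"],z["R"],z["t"])
def blob(m,k=3):
    m=cv2.morphologyEx(m.astype(np.uint8)*255,cv2.MORPH_OPEN,np.ones((k,k)))
    return sorted(cv2.findContours(m,cv2.RETR_EXTERNAL,cv2.CHAIN_APPROX_NONE)[0],key=cv2.contourArea,reverse=True)
E
python3 - <<'E'
from h import *
im=cv2.imread("pics/top0.png"); c=cam("top")
for n,u in dict(mat=(176,220),board=(259,218),stir=(348,216),amber=(232,204),beaker=(260,207),sample=(286,209),drop=(257,227),dish=(200,156)).items():
    print(n,onplane(c,[u],0).round(),onplane(c,[u],60).round())
E
```

```text
mat [[511. 286.   0.]] [[503. 275.  60.]]
board [[511.  -7.   0.]] [[503.  -6.  60.]]
stir [[ 510. -321.    0.]] [[ 502. -309.   60.]]
amber [[564.  88.   0.]] [[553.  84.  60.]]
beaker [[550. -11.   0.]] [[540. -11.  60.]]
sample [[ 541. -103.    0.]] [[531. -99.  60.]]
drop [[480.   1.   0.]] [[472.   1.  60.]]
dish [[743. 201.   0.]] [[726. 194.  60.]]
```

```bash
python3 - <<'E'
from h import *
for f,p in dict(m1=(440,255,290),b1=(440,60,290),b2=(440,-60,290),s2=(440,-290,290)).items():
    reach(p,q()); pause(.3); snap("wrist",f)
print(get_obs()["time_s"])
v=[cv2.imread(f"pics/{f}.png") for f in("b1","b2","m1","s2")]
cv2.imwrite("pics/mos.png",cv2.resize(np.vstack([np.hstack(v[:2]),np.hstack(v[2:])]),(800,600),interpolation=cv2.INTER_AREA))
E
```

```text
5.2833
```

View pics/mos.png

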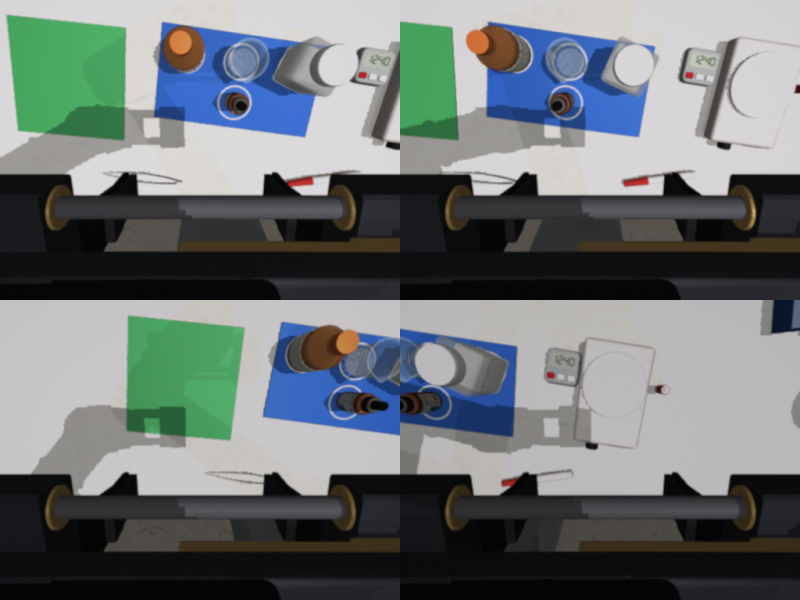

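The mosaic shows b1 and b2 (top), m1 and s2 (bottom). In b1 the orange cap is at about (180,42)/0.78 px and the white cap at (340,65)/0.78. The beaker is in the middle, the dropper stands in the front ring, the stirrer disc is in b2 and s2, and the mat is in m1.

```bash
python3 - <<'E'
from h import *
def hsv(im): return cv2.split(cv2.cvtColor(im,cv2.COLOR_BGR2HSV))
def ell(im,c): 
    e=cv2.fitEllipse(c); cv2.ellipse(im,e,(255,0,255),1); return e
L={f:load(f) for f in("m1","b1","b2","s2")}
cap={};quad={}
draw={f:L[f][0].copy() for f in L}
for f in L:
    im,c=L[f]; h,s,v=hsv(im)
    if f!="s2":
        b=blob((h>6)&(h<20)&(s>140)&(v>195))
        b=[x for x in b if cv2.contourArea(x)>100 and cv2.boundingRect(x)[1]<230]
        if b: e=ell(draw[f],b[0]); cap[f]=e[0]; print(f,"cap",np.round(e[0],1),np.round(e[1],1))
    for n,m in dict(blue=(h>100)&(h<125)&(s>120),green=(h>55)&(h<85)&(s>100)).items():
        m[225:]=0; b=blob(m,5)
        if b and cv2.contourArea(b[0])>4000:
            hull=cv2.convexHull(b[0]); a=cv2.approxPolyDP(hull,8,True)[:,0]
            print(f,n,a.tolist()); 
            print(onplane(c,a,4).round(1)[:,:2].tolist())
            cv2.polylines(draw[f],[a],1,(0,0,255),1)
print("amber cap tri", tri([(L["b1"][1],cap["b1"]),(L["b2"][1],cap["b2"])]))
def hough(f,box,r0,r1):
    g=cv2.cvtColor(L[f][0],cv2.COLOR_BGR2GRAY); x,y,w,hh=box
    r=cv2.HoughCircles(cv2.GaussianBlur(g[y:y+hh,x:x+w],(3,3),0),cv2.HOUGH_GRADIENT,1.,100,param1=60,param2=12,minRadius=r0,maxRadius=r1)
    o=r[0,0]+np.array([x,y,0]); cv2.circle(draw[f],(int(o[0]),int(o[1])),int(o[2]),(0,255,0),1); print(f,"circ",o); return o[:2]
w1=hough("b1",(395,40,80,90),22,34); w2=hough("b2",(260,40,90,90),22,34)
print("sample cap",tri([(L["b1"][1],w1),(L["b2"][1],w2)]))
p1=hough("b2",(405,50,100,120),32,48); p2=hough("s2",(220,50,110,110),32,48)
print("plate",tri([(L["b2"][1],p1),(L["s2"][1],p2)]))
cv2.imwrite("pics/ann.png",np.vstack([draw[f][:200] for f in("b1","b2","s2")]))
E
```

```text
m1 blue [[361, 29], [398, 34], [511, 111], [511, 171], [338, 148]]
[[603.2, 121.5], [597.4, 74.2], [502.5, -87.5], [420.7, -104.4], [453.1, 140.3]]
m1 green [[165, 21], [311, 36], [293, 177], [163, 166]]
[[612.1, 368.6], [595.2, 184.3], [411.8, 201.4], [427.4, 384.9]]
b1 cap [230.7  53.8] [25.9 28.5]
b1 blue [[205, 70], [253, 36], [375, 53], [401, 122], [390, 172], [198, 148]]
[[554.7, 126.2], [595.5, 63.6], [575.6, -93.4], [488.8, -137.2], [419.6, -130.0], [453.1, 140.0]]
b1 green [[10, 20], [159, 36], [157, 177], [24, 166]]
[[611.9, 367.1], [595.0, 183.0], [411.7, 200.0], [427.0, 384.4]]
b2 cap [98.3 53.2] [25.1 29.2]
b2 blue [[138, 33], [274, 52], [313, 121], [305, 173], [112, 148], [112, 89]]
[[598.5, 89.3], [576.9, -83.5], [490.1, -138.0], [418.1, -130.1], [452.8, 139.0], [530.8, 130.0]]
b2 green [[0, 29], [65, 36], [73, 177], [0, 171]]
[[601.8, 261.7], [594.4, 181.9], [411.5, 198.7], [419.8, 299.2]]
s2 blue [[0, 144], [81, 50], [148, 60], [143, 173], [4, 156]]
[[457.9, 61.9], [578.5, -65.6], [567.1, -150.3], [417.8, -130.4], [441.3, 59.8]]
amber cap tri [555.84446427  82.68255474 135.68186528]
b1 circ [433.5         85.5         26.60000038]
b2 circ [299.5         83.5         25.70000076]
sample cap [528.80412049 -99.61748468 147.01275927]
b2 circ [469.5        114.5         46.29999924]
s2 circ [277.5        107.5         44.09999847]
plate [ 504.30449256 -315.89842285   54.2508841 ]
```

View pics/ann.png

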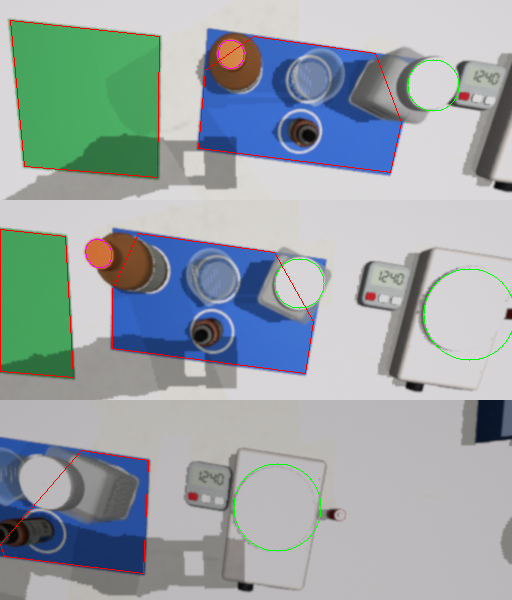

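Both triangulated heights agree with the text: the amber cap top is at 136 and the sample cap top at 147. The board's centre is (510,-5) with yaw -7.4°, and the mat's is (511.6,284.8) with yaw -4.9°. In b2 the plate circle is clipped by the image edge, so I'll use s2. Now I move the amber and sample bottles by their caps.

```bash
cat >> h.py <<'E'
def rot(a,p): return np.array([[np.cos(a),-np.sin(a)],[np.sin(a),np.cos(a)]])@np.array(p)
MAT=np.array([511.6,284.8]); MY=-.085
AM=np.array([555.8,82.7]); SA=np.array([529.5,-99.8])
mat=lambda p: MAT+rot(MY,p)
MA,MS,MD=mat((40,45)),mat((40,-48)),mat((-55,0))
def at(xy,z): return [xy[0],xy[1],z]
def pick(xy,z,opn,force,zup):
    set_gripper(opn); reach(at(xy,zup),q()); move_linear(at(xy,z+40),max_speed=250)
    if move_linear(at(xy,z),max_speed=80,guard=15): print("guard hit",get_obs()["eef_pos"])
    set_gripper(0,force); pause(.2); o=get_obs(); print("grip",o["opening"],o["grip_force"],o["eef_pos"])
    move_linear(at(xy,zup),max_speed=180); o=get_obs(); print("lifted",o["opening"],o["grip_force"],o["contact_force"].round(1),o["time_s"])
def place(xy,z,zup,opn):
    reach(at(xy,zup),q()); move_linear(at(xy,z+15),max_speed=180)
    hit=move_linear(at(xy,z-3),max_speed=25,guard=4); print("placed",hit,get_obs()["eef_pos"])
    set_gripper(opn); pause(.2); move_linear(at(xy,zup),max_speed=200); print(get_obs()["time_s"])
E
python3 - <<'E'
from h import *
pick(AM,114,50,25,280)
place(MA,113,280,50)
E
```

```text
grip 26.321284305554173 24.992088940925896 [556.08426245  82.911662   114.2813197 ]
lifted 26.359028741659436 24.998291675001383 [-0.8  0.6 -2. ] 10.7583
placed True [555.2970496  326.4355413  113.22307926]
15.2083
```

```bash
python3 - <<'E'
from h import *
pick(SA,122,68,25,290)
place(MS,121,290,66)
reach([430,0,250],q()); pause(.3); snap("wrist","c1")
reach([430,-60,250],q()); pause(.3); snap("wrist","c2")
a=[cv2.imread(f"pics/{f}.png")[:240] for f in("c1","c2")]
cv2.imwrite("pics/c.png",np.vstack(a))
E
```

```text
grip 51.151158421305716 21.96878439746797 [529.71775631 -99.7549788  122.33137038]
lifted 50.74438218039138 20.877824826166034 [-0.1 -0.2 -1.4] 20.5
placed True [547.02484595 233.45168288 121.37072127]
25.1667
```

View pics/c.png

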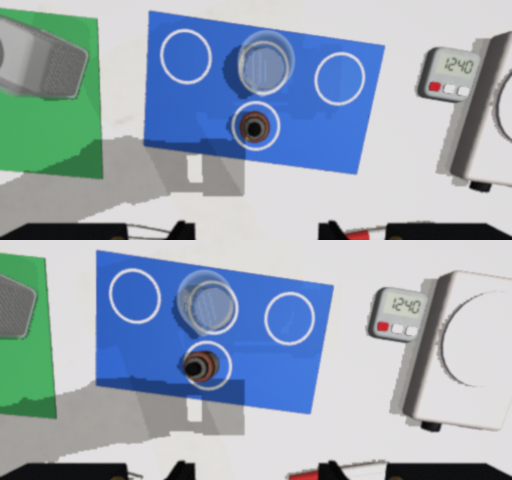

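Both views show the empty rings, the beaker with its rim at about (266,62) in c1, and the dropper bulb at about (255,128) in c1 and (195,128) in c2. I'll enlarge these.

```bash
python3 - <<'E'
from h import *
a=cv2.imread("pics/c1.png")[20:160,215:315]; b=cv2.imread("pics/c2.png")[0:140,160:260]
b=cv2.imread("pics/c2.png")[20:160,155:255]
cv2.imwrite("pics/cz.png",cv2.resize(np.hstack([a,b]),None,fx=4,fy=4,interpolation=cv2.INTER_CUBIC))
for f in("c1","c2"):
    im,c=load(f); hh,s,v=cv2.split(cv2.cvtColor(im,cv2.COLOR_BGR2HSV))
    m=np.zeros(v.shape,bool); x0=225 if f=="c1" else 175
    m[100:160,x0:x0+70]=(v<60)[100:160,x0:x0+70]
    for b in blob(m,2)[:3]: print(f,cv2.boundingRect(b),cv2.contourArea(b))
E
```

```text
c1 (244, 123, 18, 15) 162.5
c2 (185, 123, 18, 14) 177.5
c2 (201, 118, 8, 15) 21.0
c2 (208, 113, 3, 3) 3.5
```

View pics/cz.png

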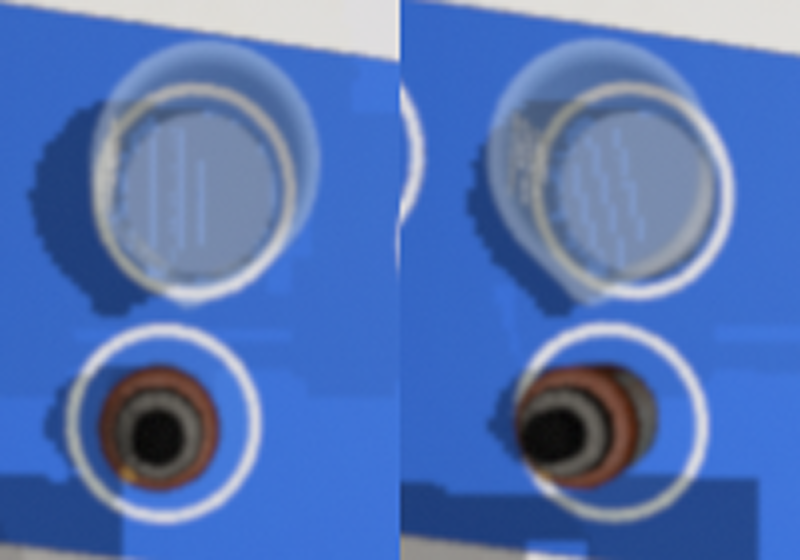

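The bulb top is at (254.3,129.3) in c1 and (193.5,129) in c2. The beaker rim centre is at about (266.4,58.4) and (205,58.4), and its base disc at (264,68.5) and (213.8,67.5).

```bash
python3 - <<'E'
from h import *
c1,c2=load("c1")[1],load("c2")[1]
print("bulb",tri([(c1,(254.3,129.3)),(c2,(193.5,129))]),onplane(c1,[(254.3,129.3)],106))
print("rim",tri([(c1,(266.4,58.4)),(c2,(205,58.4))]),onplane(c1,[(266.4,58.4)],74),onplane(c2,[(205,58.4)],74))
print("base",tri([(c1,(264,68.5)),(c2,(213.8,67.5))]),onplane(c1,[(264,68.5)],5))
# plate from three images
s=load("s2"); print("plate s2",onplane(s[1],[(277.5,107.5)],50), onplane(s[1],[(277.5+44,107.5),(277.5-44,107.5)],50))
E
```

```text
bulb [478.05593609   0.84749357  88.99852784] [[479.36911161   0.75076959 106.        ]]
rim [544.91417589 -10.88068496  74.11923095] [[545.14369436 -10.88499312  74.        ]] [[544.71554117 -10.86703105  74.        ]]
base [543.63442789 -10.2532349    1.88217539] [[542.95569196 -10.17506899   5.        ]]
plate s2 [[ 508.4703729  -316.32018339   50.        ]] [[ 508.55978289 -369.4362183    50.        ]
 [ 508.34029546 -263.17674733   50.        ]]
```

```bash
cat >> h.py <<'E'
DR=np.array([478.2,.6]); BE=np.array([544.4,-10.5])
E
python3 - <<'E'
from h import *
pick(DR,42,62,12,240)
place(MD,41,240,62)
reach([415,285,300],q()); pause(.3); snap("wrist","d1")
reach([430,-300,290],q()); pause(.3); snap("wrist","e1")
reach([430,-340,290],q()); pause(.3); snap("wrist","e2")
print(get_obs()["time_s"])
a=[cv2.imread(f"pics/{f}.png")[:200] for f in("d1","e1","e2")]
cv2.imwrite("pics/d.png",np.vstack(a))
E
```

```text
grip 32.0472028004316 11.928573955083266 [478.33208383   0.63504792  42.05587222]
lifted 32.038442701739974 11.919587617157958 [-0.5 -0.4 -1.2] 31.5583
placed True [456.94317074 290.1099679   40.56950196]
36.6083
40.4333
```

View pics/d.png

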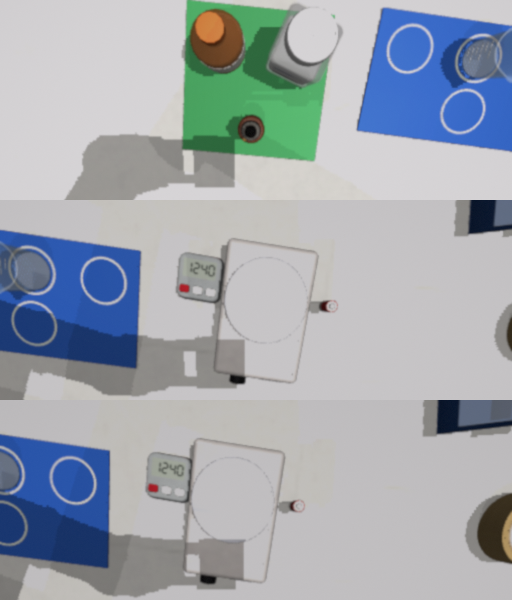

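All three bottles stand on the mat. In e1 the plate circle spans x 222–307 and y 57–143, and in e2 it spans x 190–275. I'll fit the plate circle.

```bash
python3 - <<'E'
from h import *
P=[]
for f,x in(("e1",265),("e2",232)):
    im,c=load(f); g=cv2.cvtColor(im,cv2.COLOR_BGR2GRAY); E=cv2.Canny(g,15,40)
    v,u=np.nonzero(E); X=onplane(c,np.c_[u,v],50)[:,:2]; m0=onplane(c,[(x,100)],50)[0,:2]; 
    for k in range(6):
        r=np.hypot(*(X-m0).T); S=X[(r>44)&(r<56 if k<3 else r<54)]
        A=np.c_[2*S,np.ones(len(S))]; s=np.linalg.lstsq(A,(S**2).sum(1),rcond=None)[0]; m0=s[:2]
    print(f,m0,np.sqrt(s[2]+m0@m0),len(S))
    M=c[2].T@(np.r_[m0,50]-c[3]); uv=cv2.projectPoints(M[None],np.zeros(3),np.zeros(3),c[0],c[1])[0].ravel(); P.append((c,uv)); 
print(tri(P))
E
```

```text
e1 [ 505.41418785 -312.13190721] 49.892074349431546 550
e2 [ 505.52315781 -312.14252633] 49.734053371359934 513
[ 505.4697522  -312.13507653   49.90341024]
```

The plate's centre is (505.5,-312.1), with its top at z = 49.9. Next, the beaker.

```bash
cat >> h.py <<'E'
PL=np.array([505.5,-312.1])
E
python3 - <<'E'
from h import *
pick(BE,18,78,12,200)
place(PL,64.5,200,76)
reach([430,-300,290],q()); pause(.3); snap("wrist","f1")
reach([430,-200,290],q()); pause(.3); snap("wrist","f2")
a=[cv2.imread(f"pics/{f}.png")[:200] for f in("f1","f2")]
cv2.imwrite("pics/f.png",np.vstack(a))
E
```

```text
grip 49.63358872018923 11.704279044390038 [544.36357522 -10.50403179  18.00272896]
lifted 49.490404956258025 11.722871432253026 [-0.3 -1.  -0.9] 45.7417
placed True [ 505.28738244 -311.97563716   63.53129908]
50.1417
```

View pics/f.png

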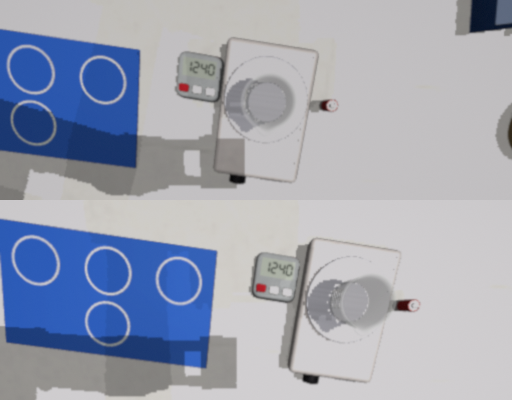

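The beaker stands in the middle of the plate: its base is at (266,102) in f1 and the plate centre at (265.5,100). Now the bottles go back, dropper first.

```bash
python3 - <<'E'
from h import *
pick(MD,41,62,12,240); place(DR,42,240,62)
pick(MA,113,50,25,280); place(AM,114,280,50)
pick(MS,121,68,25,290); place(SA,122,290,66)
for f,p in dict(g1=(440,60,290),g2=(440,-60,290)).items():
    reach(p,q()); pause(.3); snap("wrist",f)
cv2.imwrite("pics/g.png",np.vstack([np.hstack([cv2.imread(f"pics/{f}.png")[10:180,:400] for f in("b1","b2")]),np.hstack([cv2.imread(f"pics/{f}.png")[10:180,:400] for f in("g1","g2")])]))
E
```

```text
grip 31.900112344586464 11.956890299770748 [456.91750384 289.61676906  41.10653118]
lifted 31.919330987312776 11.94973515928723 [ 0.5  0.  -0.3] 57.775
placed True [478.34007446   1.00388406  41.60885819]
62.8167
grip 26.352589993598748 24.994836766272783 [555.48816838 326.48257353 113.32199057]
lifted 26.284032826470124 25.000478764995933 [ 1.2  0.5 -2.4] 67.7833
placed True [555.7760738   82.71210414 114.20845152]
72.225
grip 51.02547890982741 21.43466593232006 [547.59045566 233.68442943 121.20109101]
lifted 50.64913399008912 20.905694011598825 [ 0.1 -0.1 -1.6] 76.6167
placed True [528.86134514 -99.98631548 122.10333817]
81.2667
```

View pics/g.png

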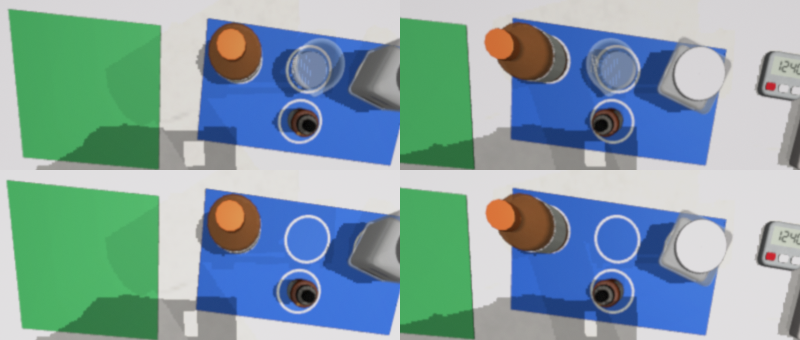

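The before (top) and after (bottom) views show all three bottles back within about 1–2 px: the amber cap at (230,45) then (230,215), the sample cap at (698,73) then (699,243), and the dropper at (605,122) then (606,292). The offset of 170 is just the stacking.

```bash
python3 - <<'E'
from h import *
print(hand_in())
E
```

```text
the job is handed in; nothing more can be done
None
```

The beaker stands in the middle of the stirrer's plate, all three bottles are back in place on the board within about 1–2 pixels in the before/after pictures, and the job is handed in (about 82 s of the 138 s used; no verdict was returned).

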